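Shut the food boxes and stack them

TASK

Two food containers on the kitchen table are not properly shut: the big oblong box has one end of its lid standing up, and the small oblong tub's lid sits proud all round. Press both lids down until they are fully home, with the tub still on the table; then set the tub down, without dropping it, upright on the middle of the big box's lid, squarely in line with the box. Leave the big box about where it stands, leave the square box (already shut) and everything else alone.

Things in the scene. Friction and masses are not known exactly. Their poses are not given: they have to be found in the camera images.
- box: Big oblong food box, loose, 0.8 kg with its lid: white plastic body 160 (x) x 120 (y) x 62 high, grey lid 164 x 124 x 10 on top, so 72 high when shut; a small grey tab 34 wide sticks 9 mm out in the middle of the lid's +x end. Origin: centre of the underside; x along the length towards the end whose lid edge stands up, z up. It may stand at any yaw.
- box_lid (a joint): Angle of the big box's lid, rad: 0 = fully home, positive = its +x end raised (0.10 to 0.14 at the start, so the end stands 16 to 23 mm up; hard stop at 0.16). It pivots about the lower edge of the lid at the box's -x end (box frame x = -80 mm, z = 62 mm). It stays where it is left; near the raised end it yields to about 6 N straight down, more nearer the pivot, and stops firmly at 0.
- box_lid_edge (a point): Point to press: on the top face of the big box's lid, 17 mm inboard of the main edge of the raised (+x) end, midway across. Moves with the lid; 72 mm above the table when home.
- box_lid_centre (a point): Centre of the top face of the big box's lid (flat, 164 x 124 mm). Moves with the lid; 72 mm above the table when home.
- tub: Small oblong tub, loose, 0.17 to 0.31 kg: white plastic body 100 (x) x 62 (y) x 50 high, grey lid 100 x 62 x 10 on top, so 60 high when shut; straight sides. Origin: centre of the underside; x along its length, z up. It can be gripped from above across its 62 mm width.
- tub_lid (a joint): Height of the tub's lid above its home position, m: 0 = fully home; 0.007 to 0.010 at the start (hard stop at 0.011). It slides straight up and down, stays where it is left, yields to about 7 N straight down, and stops firmly at 0.
- tub_lid_top (a point): Centre of the top face of the tub's lid (flat). Moves with the lid; 60 mm above the tub's underside when home.
- square_box: Square food box of the same plastics, 110 x 110 x 60 with a grey lid 114 x 114 x 10, 70 high, its lid already home and fixed. Loose; leave alone. Origin: centre of the underside.
- salt: Steel salt shaker, 36 across, 64 high. Loose; leave alone. Origin: centre of the underside.
- spice: Spice jar with black cap, 36 across, 65 high. Loose; leave alone. Origin: centre of the underside.
- mug: White mug, 76 across, 85 high. Loose; leave alone. Origin: centre of the underside.
- bottle: Green glass bottle, 62 across, 200 high. Loose; leave alone. Origin: centre of the underside.
- spoon: Wooden spoon lying flat. Loose; leave alone.
Mind the look-alikes: they are no part of the job. What is shaped like the box but blue is not meant.

How it is judged:
On the way:
1. both lids pressed fully home while the tub still stands on the table (value of joint box_lid below 0.018 rad and value of joint tub_lid below 0.002 m and height (world z) of tub below 0.015 m), for 0.2 s.
At the end, for the whole second after the job is handed in: Both lids home (the box's within 0.018 rad, the tub's within 2 mm), the tub at rest and upright on the big box's lid, its centre within 20 mm of the lid's centre, its length along the box's length within 0.2 rad (either way round); the big box on the table within 50 mm of where it started (value of joint box_lid below 0.018 rad and value of joint tub_lid below 0.002 m and horizontal distance between tub and box_lid_centre below 0.02 m and z of tub in the frame of box between 0.066 and 0.078 m and angle between each of tub, box's own z axis and vertical below 0.06 rad and angle between the x axis of tub and the x axis of box, either way round below 0.2 rad and linear speed of tub below 0.02 m/s and distance of box from where it was at the start of the episode below 0.05 m and height (world z) of box below 0.015 m); the robot touches nothing.
It fails at once if a bystander (square box, salt shaker, spice jar, mug, bottle, spoon) is moved more than 30 mm (distance of any of square_box, salt, spice, mug, bottle, spoon from where it was at the start of the episode above 0.03 m).
It fails at once if the tub is dropped (falls free faster than 0.6 m/s) (linear speed of tub above 0.6 m/s and contact force between the fingers and tub below 0.2 N).
It also fails if it takes over 54 s, if anything falls off the work surface, if the arm or the gripper's body presses on something with over 40 N, if the wrist force passes 120 N, or if a joint passes its speed limit or range.

ROBOT

A 6-joint arm with a two-finger parallel gripper is mounted at the origin on the work surface. World frame = base frame: x ahead of the robot, y to its left, z up, the work surface at z = 0. Lengths are in m, angles in rad, forces in N, time in s.
With the tool pointing down it reaches from about 0.4 to 0.825 m from the base axis. Payload 7 kg.
Tool frame: the origin (TCP) lies on the centre line of the jaws, within the pads' length; the fingertips stand 22 mm ahead of it and the grasp point (between the pads) lies 3 mm ahead of it; z points along the fingers, y is the line along which they close (so a half turn about z gives the same grasp; the last joint's range is limited). The gripper opens to 88 mm and grips with 3 to 60 N. Pads are 19 mm wide; open, the fingers measure 130 mm over their backs; the gripper's body (78 mm by 193 mm) begins 47 mm behind the grasp point.
Start: joints at [-0.838, 0.359, 0.012, 0, -1.224, -0.288], TCP at [0.29, -0.609, 0.249] pointing down, gripper open.
Joint ranges: [-3.07, 3.07], [-1.43, 2.12], [-1.02, 1.25], [-3.03, 1.67], [-3.05, -0], [-3.03, 3.03]. Speed limits (rad/s): [2.39, 2.39, 3.01, 3.14, 3.14, 3.14].

INTERFACE

Orientations are given as [roll, pitch, yaw] about the fixed x, y, z axes, in that order (R = Rz(yaw) Ry(pitch) Rx(roll)).
In Python, from station import arm gives the robot as it stands.
- The arm moves only by the tool arm_command, never from a script. Its argument "series" is one flat list of numbers, 7 for each row, row after row: the turn, a rotation vector about the tool's x, y, z each as a share of 90 degrees, from -1 to 1, then the shift along the tool's x, y, z each as a share of 0.1 m, from -1 to 1, then the opening, from 0 (shut) to 1 (fully open). A call has 1 to 8 rows; each row is the pose to reach, as a shift and turn from the pose commanded when the call began, along the tool's axes at that moment; what a row does not reach only later rows make up. A row lasts 1/8 s, in which the tool goes at most 62.5 mm and 10.7 degrees, less where a joint would pass 70% of its speed; a pose out of reach is approached as far as the arm can. A call with a number of a shift or a turn outside -1 to 1 is refused whole. A call with a gripper value outside its range is refused whole. The fingers move at their own pace and stop on an object; "force" is the grip in N (left out, the last holds). Time passes only in rows, so rows that repeat a pose let the fingers close. It gives the time, the measured TCP pose, the force, the opening and the grip force at its end, in the units of the state.
- arm.get_state(): the state, without advancing time (a new reading comes with each control period).
- arm.grab_frame(name): name is "side" or "top" or "wrist"; returns the picture (480x640x3 uint8, blue, green, red); there is no depth.
- arm.camera_model(name): a dict with "fovy" (degrees; the focal length in pixels is half the picture's height over the tangent of half this angle, whatever the lens; pixels are square), "cx", "cy" (the principal point, pixels), "D" ([k1, k2, p1, p2, k3] as OpenCV has them; the pictures are not rectified), "pose" (4x4, takes a point from camera to world coordinates). Camera axes: x right, y down, z forward; pixel columns grow to the right and rows downward; lengths in m; the calibration is good to about 2 mm. A picture is of the moment at which its call begins: read the wrist's pose just before it. camera_model takes no time and is no camera call; for the wrist camera it gives the pose at the moment of the call.
- arm.job_done(): hands the job in; it is judged then, once.
The state is a dict: "t": time; "q": joint angles; "qd": joint speeds; "joint_efforts": joint torques, N m; "eef_pos": TCP position; "ee_rot": TCP orientation; "force": force on the tool from outside, world axes, zero at the start; "moment": the same for the moment, N m; "width": finger opening in m; "gripper_force": force on a finger pad.
Only numpy, scipy, OpenCV 4.12 (cv2) and the standard library are available. Lean on these libraries where they do the work, as an engineer would, in place of code of your own. Each camera call takes 0.05 s, during which the arm holds its last target. There are 200 camera calls.

## Working session

There is one attempt and no reset: what is moved stays moved. The work goes in short steps, Python scripts to look and compute and a tool call to move; the robot and the scene stay as the last step left them, time stands still between calls to the robot, and variables do not carry over. Pictures are saved under pics/ and viewed, at most 10 in all, crops included, and the job is handed in when it is done.

Besides the shell and the picture viewer there is one more tool, called after ">>>" by a JSON object that holds its "fn" and its "kwargs". arm_command: Moves the arm, as the interface text tells. Its arguments: {"type":"object","properties":{"series":{"type":"array"},"force":{"type":"number"}},"required":["series"]}

```bash
mkdir -p pics; python3 - <<'E'
from station import arm
import cv2
for n in ("side","top"):
    cv2.imwrite(f"pics/{n}0.png",arm.grab_frame(n)); c=arm.camera_model(n); print(n,c)
s=arm.get_state();print(s["t"],s["eef_pos"],s["ee_rot"],s["width"])
E
```

```text
side {'fovy': 51.557274152961554, 'cx': 326.84295803809925, 'cy': 233.07351666369672, 'D': array([0.04276664, 0.        , 0.        , 0.        , 0.        ]), 'pose': array([[-0.99926198, -0.0157872 ,  0.03501788,  0.5064056 ],
       [-0.03630471,  0.68596737, -0.72672604,  0.68689862],
       [-0.01254815, -0.72746102, -0.68603426,  0.73875367],
       [ 0.        ,  0.        ,  0.        ,  1.        ]])}
top {'fovy': 44.76143219507698, 'cx': 329.66587068759793, 'cy': 232.11661038834117, 'D': array([-0.09023339,  0.        ,  0.        ,  0.        ,  0.        ]), 'pose': array([[-0.0029473 , -0.98587976,  0.1674288 ,  0.3645599 ],
       [-0.99993749,  0.00109973, -0.01112664,  0.00909058],
       [ 0.0107854 , -0.16745113, -0.98582138,  1.07447812],
       [ 0.        ,  0.        ,  0.        ,  1.        ]])}
0.1 [ 0.2902535  -0.60897511  0.24772387] [ 3.14013704e+00 -1.69246335e-04 -2.69688110e+00] 0.08760303267500387
```

View pics/side0.png

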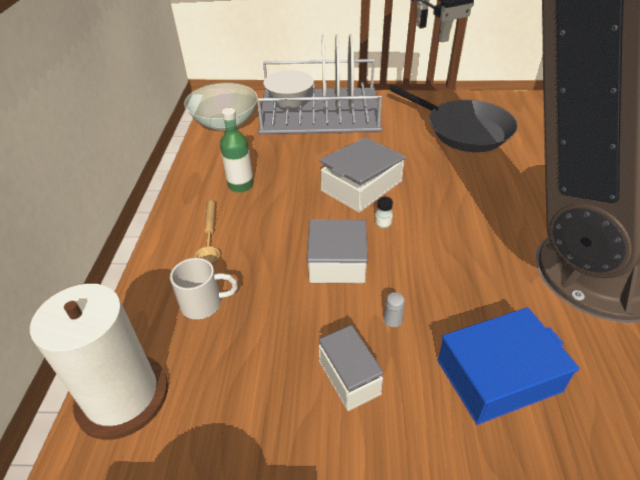

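View pics/top0.png

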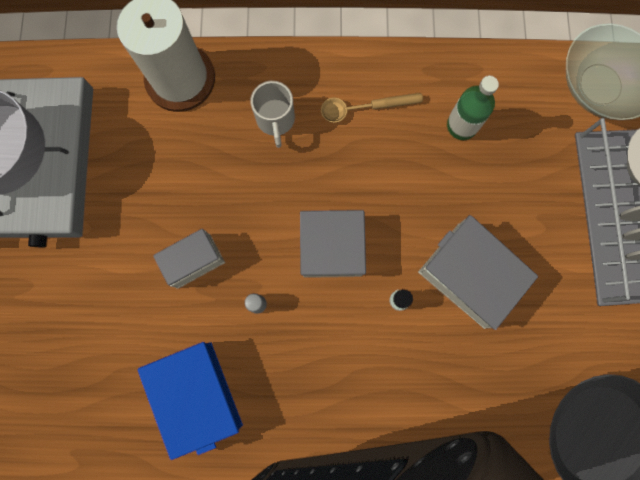

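Candidates: for the box, the grey-lidded box at top (478,272) / side (362,170), the square box at top (333,243), and the blue look-alike at top (190,400), which is ruled out by colour. For the tub, only the small one at top (188,258) / side (350,362). I choose the oblong grey box and the small tub, and will check them in a close crop with the measured contours.

```bash
cat > h.py <<'E'
import cv2, numpy as np
from station import arm
def K(c):
    f=240/np.tan(np.radians(c["fovy"]/2)); return np.array([[f,0,c["cx"]],[0,f,c["cy"]],[0,0,1]])
def ray(c,p):
    u=cv2.undistortPoints(np.array(p,float).reshape(-1,1,2),K(c),c["D"]).reshape(-1,2)
    d=np.c_[u,np.ones(len(u))]@c["pose"][:3,:3].T
    return c["pose"][:3,3],d
def plane(c,p,z):
    o,d=ray(c,p); return o+d*((z-o[2])/d[:,2])[:,None]
def tri(c1,p1,c2,p2):
    o1,d1=ray(c1,p1);o2,d2=ray(c2,p2);out=[]
    for a,b in zip(d1,d2):
        s=np.linalg.lstsq(np.c_[a,-b],o2-o1,rcond=None)[0]
        A,B=o1+a*s[0],o2+b*s[1]; out.append(np.r_[(A+B)/2,np.linalg.norm(A-B)])
    return np.array(out)
def lid(img,seed,lo=60,hi=140,gray=14,flood=9):
    # grey lid top face around the seed pixel
    b=cv2.bilateralFilter(img,7,20,5); m=np.zeros((482,642),np.uint8)
    cv2.floodFill(b,m,seed,0,(flood,)*3,(flood,)*3,4|(255<<8)|cv2.FLOODFILL_MASK_ONLY|cv2.FLOODFILL_FIXED_RANGE)
    m=cv2.morphologyEx(m[1:-1,1:-1],cv2.MORPH_OPEN,np.ones((3,3)))
    return max(cv2.findContours(m,0,1)[0],key=cv2.contourArea)
def quad(cn):
    h=cv2.convexHull(cn); e=.02
    q=cv2.approxPolyDP(h,e*cv2.arcLength(h,True),True).reshape(-1,2)
    return q
E
python3 - <<'E'
from h import *
T=cv2.imread("pics/top0.png");S=cv2.imread("pics/side0.png")
ct,cs=arm.camera_model("top"),arm.camera_model("side")
for n,t,s in(("box",(478,275),(362,162)),("tub",(188,258),(350,353)),("sq",(333,243),(338,240))):
    a,b=lid(T,t),lid(S,s)
    print(n,"top",quad(a).tolist(),cv2.minAreaRect(a),"side",quad(b).tolist())
    cv2.drawContours(T,[a],-1,(0,0,255),1) if 0 else None
    print(plane(ct,quad(a),.07).round(3).tolist()); print(plane(cs,quad(b),.07).round(3).tolist())
Z=lambda I,x,y,w,h,k:cv2.resize(I[y:y+h,x:x+w],None,fx=k,fy=k,interpolation=cv2.INTER_CUBIC)
r=[Z(T,405,205,140,130,2.8),Z(S,310,130,105,97.5.__int__(),3.73),Z(T,145,222,90,84,4.36),Z(S,305,315,90,98,4.36)]
r=[cv2.resize(i,(395,295)) for i in r]
cv2.imwrite("pics/crop.png",np.vstack([np.hstack(r[:2]),np.hstack(r[2:])]))
E
```

```text
box top [[469, 217], [535, 275], [496, 328], [426, 268], [443, 238]] ((480.1364440917969, 271.255615234375), (99.69898223876953, 69.36553955078125), 42.16588592529297) side [[403, 156], [365, 179], [338, 173], [322, 160], [364, 138]]
[[0.562, -0.249, 0.07], [0.458, -0.362, 0.07], [0.367, -0.288, 0.07], [0.472, -0.17, 0.07], [0.524, -0.201, 0.07]]
[[0.372, -0.288, 0.07], [0.462, -0.198, 0.07], [0.523, -0.219, 0.07], [0.561, -0.268, 0.07], [0.462, -0.363, 0.07]]
tub top [[202, 231], [215, 258], [167, 282], [155, 255]] ((184.57183837890625, 256.4402770996094), (32.3139762878418, 55.24884033203125), 61.55707550048828) side [[352, 327], [380, 371], [348, 386], [321, 339]]
[[0.537, 0.221, 0.07], [0.49, 0.197, 0.07], [0.448, 0.28, 0.07], [0.495, 0.303, 0.07]]
[[0.491, 0.201, 0.07], [0.449, 0.28, 0.07], [0.497, 0.306, 0.07], [0.541, 0.225, 0.07]]
sq top [[362, 211], [364, 272], [302, 273], [300, 212]] ((332.0, 242.0), (62.0, 64.0), 90.0) side [[364, 221], [366, 258], [308, 257], [311, 220]]
[[0.573, -0.059, 0.07], [0.465, -0.061, 0.07], [0.464, 0.046, 0.07], [0.571, 0.05, 0.07]]
[[0.467, -0.059, 0.07], [0.465, 0.044, 0.07], [0.573, 0.044, 0.07], [0.574, -0.059, 0.07]]
```

View pics/crop.png

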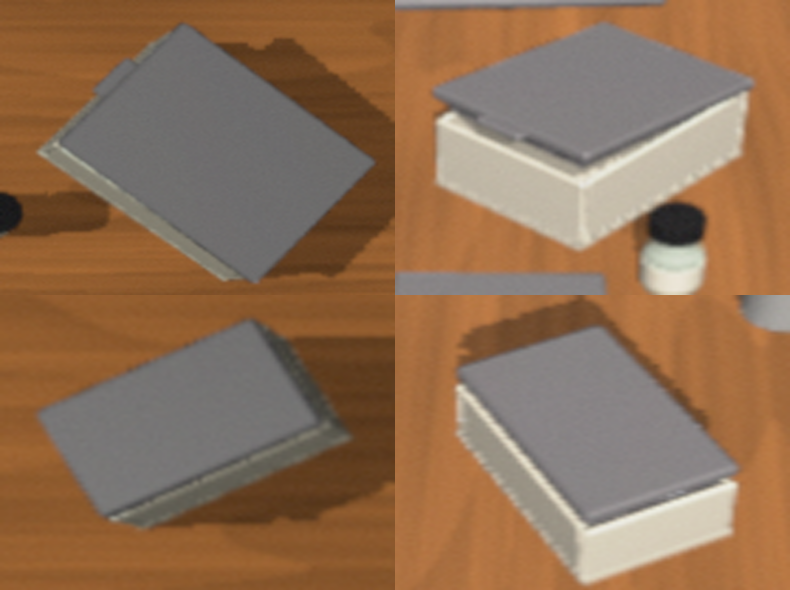

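The crop confirms the choice. The oblong grey box has its tab and raised end at top (447,237), and the tub's lid is proud. Next I triangulate the lid corners.

```bash
cat >> h.py <<'E'
def fitlines(cn,q):
    # refine the corners of q by fitting lines to the contour between them
    q=np.array(q,float); P=cn.reshape(-1,2).astype(float); L=[]
    for a,b in zip(q,np.roll(q,-1,0)):
        t=(b-a)/np.linalg.norm(b-a); r=P-a; s=r@t/np.linalg.norm(b-a); d=np.abs(r@[-t[1],t[0]])
        v=cv2.fitLine(P[(d<3)&(s>.15)&(s<.85)].astype(np.float32),cv2.DIST_HUBER,0,.01,.01).ravel()
        n=np.array([-v[1],v[0]]); 
        if n@(q.mean(0)-v[2:])>0:n=-n
        L.append((n,n@v[2:]+.7))   # the opened mask ends about 0.7 px inside
    return np.array([np.linalg.solve([L[i-1][0],L[i][0]],[L[i-1][1],L[i][1]]) for i in range(len(L))])
def moves(target,s=None):
    # shift in tool axes (units of 0.1 m) to a world point
    from scipy.spatial.transform import Rotation as R
    s=s or arm.get_state(); r=R.from_euler("xyz",s["ee_rot"]).as_matrix()
    return (r.T@(np.array(target)-s["eef_pos"])*10).round(3)
E
python3 - <<'E'
from h import *
T=cv2.imread("pics/top0.png");S=cv2.imread("pics/side0.png")
ct,cs=arm.camera_model("top"),arm.camera_model("side")
D={"box":((478,275),(362,162),[(469,217),(535,275),(496,328),(427,269)],[(321,160),(365,138),(404,156),(361,181)]),
"tub":((188,258),(350,353),[(202,231),(215,258),(167,282),(155,255)],[(321,339),(352,327),(380,371),(348,386)]),
"sq":((333,243),(338,240),[(362,211),(364,272),(302,273),(300,212)],[(311,220),(364,221),(366,258),(308,257)])}
for n,(t,s,qt,qs) in D.items():
    a=fitlines(lid(T,t),qt); b=fitlines(lid(S,s),qs)
    if n=="sq": b=b[[1,2,3,0]]; a=a  # pair below by position
    if n=="sq":
        wa=plane(ct,a,.07);wb=plane(cs,b,.07); b=b[[np.linalg.norm(wb-w,axis=1).argmin() for w in wa]]
    X=tri(ct,a,cs,b); P=X[:,:3]
    print(n,X.round(4).tolist()); print(" sides",np.linalg.norm(P-np.roll(P,-1,0),axis=1).round(3),"centre",P.mean(0).round(4))
E
```

```text
box [[0.5667, -0.2435, 0.0884, 0.0038], [0.4573, -0.3667, 0.0706, 0.0019], [0.3633, -0.2857, 0.0696, 0.0035], [0.472, -0.1652, 0.0854, 0.0056]]
 sides [0.166 0.124 0.163 0.123] centre [ 0.4648 -0.2653  0.0785]
tub [[0.5432, 0.2232, 0.0667, 0.0019], [0.4918, 0.1948, 0.0674, 0.0026], [0.445, 0.2786, 0.0679, 0.0019], [0.4962, 0.3074, 0.0669, 0.0034]]
 sides [0.059 0.096 0.059 0.096] centre [0.4941 0.251  0.0672]
sq [[0.5759, -0.0625, 0.0688, 0.0011], [0.4636, -0.061, 0.072, 0.0034], [0.4629, 0.0477, 0.07, 0.0011], [0.572, 0.0516, 0.0759, 0.0031]]
 sides [0.112 0.109 0.109 0.114] centre [ 0.5186 -0.006   0.0717]
```

Sizes agree (164×124, 100×62), and the heights fit: box lid 70→87 mm (≈0.10 rad), tub lid ≈67 mm. Box yaw is 48°, tub yaw −61°. First I go to the box's raised end with the fingers shut.

>>> {"fn": "arm_command", "kwargs": {"series": [0,0,-0.251,-1,0.7,0,0,0,0,-0.251,-1,0.7,0,0,0,0,-0.251,-1,0.7,0,0], "force": 15}}

```text
t: 0.48
eef_pos: [0.3522, -0.5002, 0.2488]
ee_rot: [-3.142, 0.001, -2.296]
force: [0.5, -0.1, 0.6]
width: 0.0633
gripper_force: 0.0
```

```bash
python3 -c "
from h import *
s=arm.get_state();print(s['t'],s['eef_pos'],s['ee_rot'],s['width'],moves((.5085,-.2168,.12)))"
```

```text
0.475 [ 0.3522017 -0.5001956  0.2487863] [-3.14156775e+00  6.25077912e-04 -2.29594027e+00] 0.06329129083721174 [-3.157  0.71   1.29 ]
```

>>> {"fn": "arm_command", "kwargs": {"series": [0,0,0,-1,0.71,0,0,0,0,0,-1,0.71,0,0]}}

```text
t: 0.72
eef_pos: [0.3642, -0.3804, 0.2478]
ee_rot: [3.14, -0.0, -2.305]
force: [1.5, 0.5, 1.2]
width: 0.0432
gripper_force: 0.0
```

>>> {"fn": "arm_command", "kwargs": {"series": [0,0,0,-1,0,0,0,0,0,0,-1,0,0,0]}}

```text
t: 0.98
eef_pos: [0.4323, -0.3054, 0.2489]
ee_rot: [-3.141, 0.0, -2.302]
force: [0.7, 0.1, 0.5]
width: 0.0235
gripper_force: 0.0
```

>>> {"fn": "arm_command", "kwargs": {"series": [0,0,0,-1,0,0.5,0,0,0,0,-1,0,0.9,0,0,0,0,-1,0,0.9,0]}}

```text
t: 1.35
eef_pos: [0.4974, -0.231, 0.1551]
ee_rot: [3.137, -0.003, -2.302]
force: [-0.1, -0.4, 0.2]
width: 0.0007
gripper_force: 0.0
```

```bash
python3 - <<'E'
from h import *
s=arm.get_state();print(s['t'],s['eef_pos'],s['ee_rot'],s['width'],s['force'],moves((.5085,-.2168,.115)))
c=arm.camera_model("wrist");cv2.imwrite("pics/w1.png",arm.grab_frame("wrist"));np.save("w1.npy",c["pose"])
E
```

```text
1.35 [ 0.49738643 -0.23100644  0.15507874] [ 3.13675899e+00 -2.82939821e-03 -2.30191518e+00] 0.0007430235794875646 [-0.09614484 -0.44558329  0.22026589] [-0.181  0.01   0.4  ]
```

View pics/w1.png

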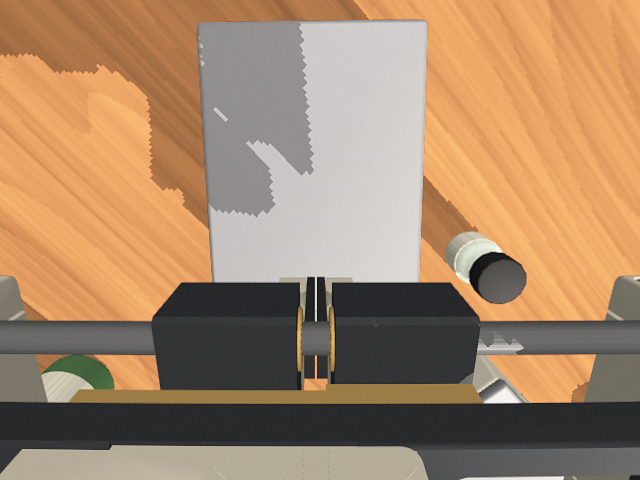

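The wrist view shows the lid centred (columns 200–425) on the fingers (column 316) and aligned with them; the spice jar at (498,278) is clear. I press down.

>>> {"fn": "arm_command", "kwargs": {"series": [0,0,0,-0.18,0.01,0.3,0,0,0,0,-0.18,0.01,0.42,0,0,0,0,-0.18,0.01,0.5,0,0,0,0,-0.18,0.01,0.56,0,0,0,0,-0.18,0.01,0.61,0,0,0,0,-0.18,0.01,0.61,0]}}

```text
t: 2.15
eef_pos: [0.5099, -0.2189, 0.0983]
ee_rot: [-3.14, 0.001, -2.303]
force: [0.6, -0.1, 1.5]
width: 0.0007
gripper_force: 0.5
```

>>> {"fn": "arm_command", "kwargs": {"series": [0,0,0,0,0,0.03,0,0,0,0,0,0,0.05,0,0,0,0,0,0,0.05,0]}}

```text
t: 2.52
eef_pos: [0.5102, -0.2187, 0.0939]
ee_rot: [-3.14, 0.001, -2.302]
force: [-1.8, 2.6, 12.7]
width: 0.0004
gripper_force: 6.3
```

>>> {"fn": "arm_command", "kwargs": {"series": [0,0,0,0,0,0.03,0,0,0,0,0,0,0.03,0,0,0,0,0,0,0.03,0]}}

```text
t: 2.9
eef_pos: [0.5104, -0.2188, 0.0933]
ee_rot: [-3.138, 0.001, -2.301]
force: [-8.1, 7.6, 34.1]
width: 0.0006
gripper_force: 17.2
```

>>> {"fn": "arm_command", "kwargs": {"series": [0,0,0,0,0,-0.5,0,0,0,0,0,0,-1,0,0,0,-0.2,-0.8,0.8,-1,0,0,0,-0.35,-1,1,-1,0,0,0,-0.35,-1,1,-1,0]}}

```text
t: 3.52
eef_pos: [0.501, -0.0749, 0.1895]
ee_rot: [3.141, 0.0, -1.745]
force: [0.9, -1.4, 0.3]
width: 0.0006
gripper_force: 0.0
```

```bash
python3 -c "
from h import *
s=arm.get_state();print(s['t'],s['eef_pos'],s['ee_rot'],s['force'],moves((.494,.251,.17)))"
```

```text
3.525 [ 0.50101125 -0.07489523  0.18952542] [ 3.14119433e+00  2.07956219e-04 -1.74456567e+00] [ 0.91301431 -1.35038875  0.34503346] [-3.198  0.632  0.196]
```

>>> {"fn": "arm_command", "kwargs": {"series": [0,0,-0.12,-0.5,0.15,0,0,0,0,-0.23,-1,0.3,0,0,0,0,-0.34,-1,0.3,0,0,0,0,-0.435,-1,0.3,0,0,0,0,-0.435,-1,0.3,0,0]}}

```text
t: 4.15
eef_pos: [0.49, 0.0265, 0.1892]
ee_rot: [3.14, 0.0, -1.07]
force: [0.5, -0.6, -0.2]
width: 0.0001
gripper_force: 0.0
```

```bash
python3 -c "
from h import *
s=arm.get_state();print(s['t'],s['eef_pos'],s['ee_rot'],s['force'],moves((.494,.251,.15)))"
```

```text
4.15 [0.48996609 0.02645115 0.18916765] [ 3.14049669e+00  1.25501261e-04 -1.07035800e+00] [ 0.5436748  -0.57208783 -0.2496202 ] [-1.951 -1.113  0.391]
```

>>> {"fn": "arm_command", "kwargs": {"series": [0,0,0,-0.95,-0.6,0,0,0,0,0,-0.95,-0.6,0,0,0,0,0,-0.95,-0.6,0,0]}}

```text
t: 4.53
eef_pos: [0.4977, 0.1409, 0.1892]
ee_rot: [3.141, -0.0, -1.071]
force: [-0.5, 0.1, -0.3]
width: 0.0001
gripper_force: 0.0
```

```bash
python3 - <<'E'
from h import *
s=arm.get_state();print(s['t'],s['eef_pos'],s['ee_rot'],moves((.494,.251,.12)))
c=arm.camera_model("wrist");cv2.imwrite("pics/w2.png",arm.grab_frame("wrist"));np.save("w2.npy",c["pose"])
E
```

```text
4.525 [0.49765282 0.14092301 0.1892043 ] [ 3.14126335e+00 -1.00473124e-04 -1.07087550e+00] [-0.984 -0.496  0.692]
```

View pics/w2.png

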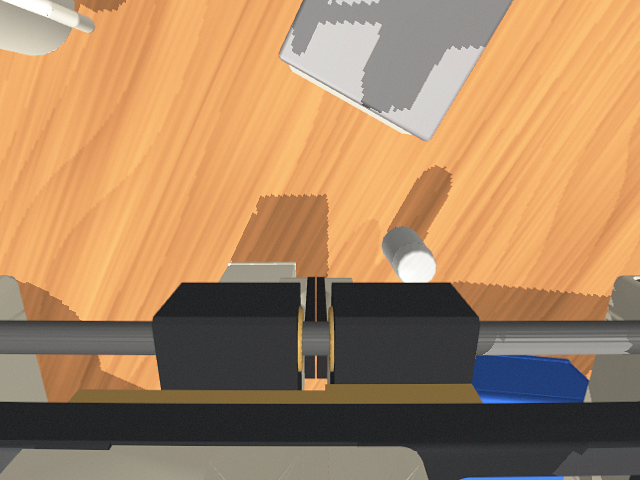

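The wrist view shows the tub's near end at (260,270) under the left finger and the salt shaker at (410,260) clear. I move over the tub's centre and press.

>>> {"fn": "arm_command", "kwargs": {"series": [0,0,0,-0.5,-0.25,0,0,0,0,0,-0.985,-0.495,0,0,0,0,0,-0.985,-0.495,0.3,0,0,0,0,-0.985,-0.495,0.69,0,0,0,0,-0.985,-0.495,0.85,0,0,0,0,-0.985,-0.495,0.96,0,0,0,0,-0.985,-0.495,0.99,0,0,0,0,-0.985,-0.495,0.99,0]}}

```text
t: 5.58
eef_pos: [0.494, 0.249, 0.0913]
ee_rot: [-3.14, 0.0, -1.07]
force: [-0.5, 1.1, -0.0]
width: 0.0004
gripper_force: 0.0
```

>>> {"fn": "arm_command", "kwargs": {"series": [0,0,0,0,0,0.03,0,0,0,0,0,0,0.06,0,0,0,0,0,0,0.09,0,0,0,0,0,0,0.1,0,0,0,0,0,0,0.1,0]}}

```text
t: 6.2
eef_pos: [0.4942, 0.2494, 0.0822]
ee_rot: [-3.139, 0.0, -1.069]
force: [-1.8, -1.8, 9.8]
width: 0.0001
gripper_force: 5.1
```

>>> {"fn": "arm_command", "kwargs": {"series": [0,0,0,0,0,0.03,0,0,0,0,0,0,0.03,0,0,0,0,0,0,0.03,0,0,0,0,0,0,0.03,0]}}

```text
t: 6.7
eef_pos: [0.4943, 0.2495, 0.0819]
ee_rot: [-3.138, -0.0, -1.068]
force: [-12.3, -3.4, 36.4]
width: 0.0005
gripper_force: 18.1
```

>>> {"fn": "arm_command", "kwargs": {"series": [0,0,0,0,0,-0.6,1,0,0,0,-0.5,0,-1,1,0,0,0,-1,0,-1,1,0,0,0,-1,0,-1,1,0,0,0,-1,0,-1,1]}}

```text
t: 7.32
eef_pos: [0.4451, 0.3366, 0.1776]
ee_rot: [3.142, 0.0, -1.069]
force: [-0.5, -0.7, -0.5]
width: 0.0449
gripper_force: 0.0
```

```bash
python3 - <<'E'
from h import *
s=arm.get_state();print(s['t'],s['eef_pos'],s['ee_rot'],s['width'])
c=arm.camera_model("wrist");np.save("w3.npy",c["pose"]);print(c)
I=[arm.grab_frame(n) for n in("wrist","side","top")]
for n,i in zip("wst",I): cv2.imwrite(f"pics/{n}3.png",i)
cv2.imwrite("pics/m3.png",np.vstack([np.hstack([cv2.resize(I[0],(400,300)),cv2.resize(I[1],(400,300))]),np.hstack([cv2.resize(I[2],(400,300)),cv2.resize(I[1][125:215,300:420],(400,300))])]))
E
```

```text
7.325 [0.44512944 0.33664119 0.17760052] [ 3.14152808e+00  3.17821011e-05 -1.06852367e+00] 0.04492096624093642
{'fovy': 65.41098967287942, 'cx': 315.4325809657868, 'cy': 233.14259599631018, 'D': array([-0.01711437,  0.        ,  0.        ,  0.        ,  0.        ]), 'pose': array([[-8.77059616e-01, -4.60121610e-01, -1.38038158e-01,
         4.82222214e-01],
       [-4.80381533e-01,  8.40135152e-01,  2.51806491e-01,
         2.69469156e-01],
       [ 1.09100612e-04,  2.87160286e-01, -9.57882539e-01,
         3.14170965e-01],
       [ 0.00000000e+00,  0.00000000e+00,  0.00000000e+00,
         1.00000000e+00]])}
```

View pics/m3.png

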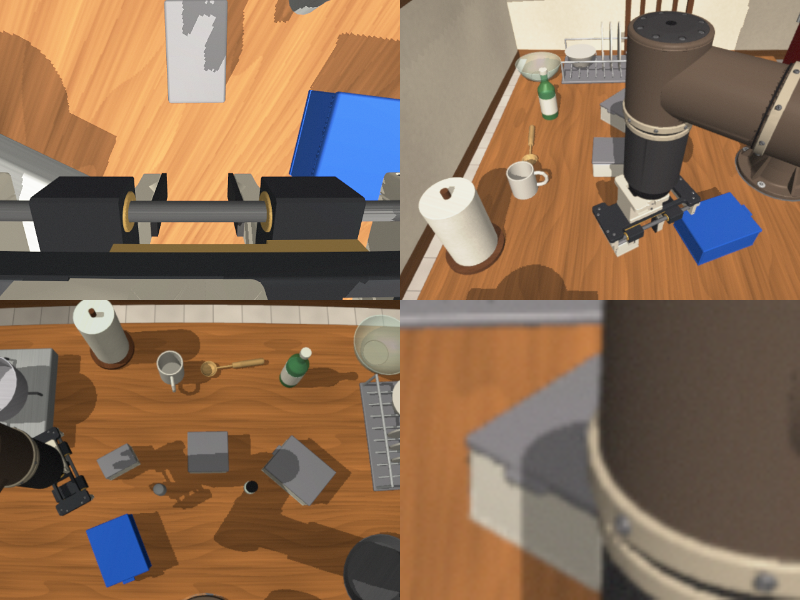

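Both lids look shut: the box lid is flush at its left end and the tub lid shows no gap. I measure the tub's new pose from the wrist and top views with a saturation mask.

```bash
cat >> h.py <<'E'
def greyrect(img,seed,sat=45):
    m=(cv2.cvtColor(cv2.medianBlur(img,5),cv2.COLOR_BGR2HSV)[...,1]<sat).astype(np.uint8)
    l=cv2.connectedComponents(m)[1]; m=(l==l[seed[1],seed[0]]).astype(np.uint8)
    return max(cv2.findContours(m,0,1)[0],key=cv2.contourArea)
E
python3 - <<'E'
from h import *
W=cv2.imread("pics/w3.png");T=cv2.imread("pics/t3.png")
cw=arm.camera_model("wrist");cw["pose"]=np.load("w3.npy");ct=arm.camera_model("top")
a=greyrect(W,(300,120));print(quad(a).tolist())
P=a.reshape(-1,2);print(plane(cw,quad(a),.06).round(4).tolist())
b=greyrect(T,(190,740-480));print(quad(b).tolist(),plane(ct,quad(b),.06).round(4).tolist())
b=greyrect(T,(480,270));print("box",quad(b).tolist(),plane(ct,quad(b),.072).round(4).tolist())
E
```

```text
[[362, 0], [358, 161], [273, 164], [263, 4]]
[[0.4914, 0.1944, 0.06], [0.4448, 0.2782, 0.06], [0.494, 0.3074, 0.06], [0.5427, 0.2249, 0.06]]
[[204, 232], [222, 261], [181, 285], [169, 283], [156, 256]] [[0.5373, 0.22, 0.06], [0.4857, 0.1866, 0.06], [0.4435, 0.2574, 0.06], [0.447, 0.2787, 0.06], [0.4945, 0.3038, 0.06]]
box [[465, 218], [535, 274], [495, 327], [421, 272]] [[0.5598, -0.2412, 0.072], [0.46, -0.3616, 0.072], [0.369, -0.286, 0.072], [0.4646, -0.1602, 0.072]]
```

```bash
python3 -c "
from h import *
print(moves((.494,.2497,.09)))"
```

```text
[ 0.987 -0.011  0.874]
```

>>> {"fn": "arm_command", "kwargs": {"series": [0,0,0,0.5,0,0,1,0,0,0,0.99,-0.01,0,1,0,0,0,0.99,-0.01,0,1,0,0,0,0.99,-0.01,0,1,0,0,0,0.99,-0.01,0.4,1,0,0,0,0.99,-0.01,0.7,1,0,0,0,0.99,-0.01,0.88,1,0,0,0,0.99,-0.01,0.88,1], "force": 15}}

```text
t: 8.48
eef_pos: [0.4929, 0.2503, 0.0882]
ee_rot: [3.139, -0.001, -1.069]
force: [-0.4, 0.1, 0.5]
width: 0.0875
gripper_force: 0.0
```

>>> {"fn": "arm_command", "kwargs": {"series": [0,0,0,0,0,0.25,1,0,0,0,0,0,0.5,1,0,0,0,0,0,0.5,1,0,0,0,0,0,0.5,0.6,0,0,0,0,0,0.5,0.6,0,0,0,0,0,0.5,0.6,0,0,0,0,0,0.5,0.6,0,0,0,0,0,0.5,0.6]}}

```text
t: 9.48
eef_pos: [0.4942, 0.2506, 0.0404]
ee_rot: [-3.141, 0.0, -1.069]
force: [-2.4, 0.1, 6.2]
width: 0.0617
gripper_force: 15.0
```

>>> {"fn": "arm_command", "kwargs": {"series": [0,0,0,0,0,0,0.5,0,0,0,0,0,0,0.5,0,0,0,0,0,0,0.5,0,0,0,0,0,0,0.5], "force": 20}}

```text
t: 9.98
eef_pos: [0.4942, 0.2506, 0.0404]
ee_rot: [-3.141, 0.0, -1.069]
force: [-2.5, -0.4, 8.0]
width: 0.0622
gripper_force: 20.0
```

>>> {"fn": "arm_command", "kwargs": {"series": [0,0,0,0,0,-0.2,0.5,0,0,0,0,0,-0.5,0.5,0,0,0,0,0,-0.9,0.5,0,0,0,0,0,-1,0.5,0,0,0,0,0,-1,0.5], "force": 25}}

```text
t: 10.6
eef_pos: [0.4937, 0.2503, 0.1397]
ee_rot: [-3.141, 0.001, -1.07]
force: [-0.2, 0.2, -2.8]
width: 0.062
gripper_force: 25.0
```

```bash
python3 -c "
from h import *
s=arm.get_state();print(s['force'],s['width'],moves((.4657,-.2645,.15)))"
```

```text
[-0.19068323  0.22470029 -2.79174239] 0.062026826269778956 [ 4.38   2.718 -0.108]
```

>>> {"fn": "arm_command", "kwargs": {"series": [0,0,0,0.2,0.12,-0.2,0.5,0,0,0,0.55,0.33,-0.2,0.5,0,0,0,0.85,0.5,-0.2,0.5,0,0,0,1,0.6,-0.2,0.5]}}

```text
t: 11.1
eef_pos: [0.4882, 0.1318, 0.1579]
ee_rot: [3.139, 0.0, -1.071]
force: [-0.4, -0.1, -3.1]
width: 0.0619
gripper_force: 25.0
```

>>> {"fn": "arm_command", "kwargs": {"series": [0,0,0.05,0.35,0.2,0,0.5,0,0,0.13,0.7,0.42,0,0.5,0,0,0.21,1,0.6,0,0.5,0,0,0.29,1,0.7,0,0.5]}}

```text
t: 11.6
eef_pos: [0.4753, 0.0107, 0.1583]
ee_rot: [3.139, -0.001, -1.532]
force: [-0.5, 0.9, -1.6]
width: 0.0619
gripper_force: 25.0
```

```bash
python3 -c "
from h import *
s=arm.get_state();print(s['t'],s['eef_pos'],s['ee_rot'],s['force'],s['width'],moves((.4657,-.2645,.15)))"
```

```text
11.6 [0.47534801 0.0106547  0.15831371] [ 3.13947502e+00 -6.99472571e-04 -1.53157518e+00] [-0.45901244  0.85936509 -1.64394392] 0.06187376382000106 [2.746 0.204 0.085]
```

>>> {"fn": "arm_command", "kwargs": {"series": [0,0,0.1,0.35,0.03,0,0.5,0,0,0.2,0.7,0.07,0,0.5,0,0,0.3,1,0.1,0,0.5,0,0,0.4,1,0.1,0,0.5,0,0,0.49,1,0.1,0,0.5,0,0,0.49,1,0.1,0,0.5]}}

```text
t: 12.35
eef_pos: [0.4702, -0.0879, 0.1586]
ee_rot: [3.14, -0.001, -2.294]
force: [0.3, -0.6, -1.5]
width: 0.062
gripper_force: 25.0
```

```bash
python3 - <<'E'
from h import *
s=arm.get_state();print(s['t'],s['eef_pos'],s['ee_rot'],s['force'],s['width'],moves((.4657,-.2645,.15)))
c=arm.camera_model("wrist");np.save("w4.npy",c["pose"])
I=[arm.grab_frame(n) for n in("wrist","side","top")]
for n,i in zip("wst",I): cv2.imwrite(f"pics/{n}4.png",i)
cv2.imwrite("pics/m4.png",np.vstack([np.hstack([cv2.resize(I[0],(400,300)),cv2.resize(I[1],(400,300))]),np.hstack([cv2.resize(I[2],(400,300)),cv2.resize(I[1][125:215,300:420],(400,300))])]))
E
```

```text
12.35 [ 0.47020039 -0.08794407  0.1585965 ] [ 3.14046021e+00 -1.18384362e-03 -2.29399047e+00] [ 0.29881691 -0.58234835 -1.54980761] 0.061979108160022306 [ 1.353 -1.135  0.086]
```

View pics/m4.png

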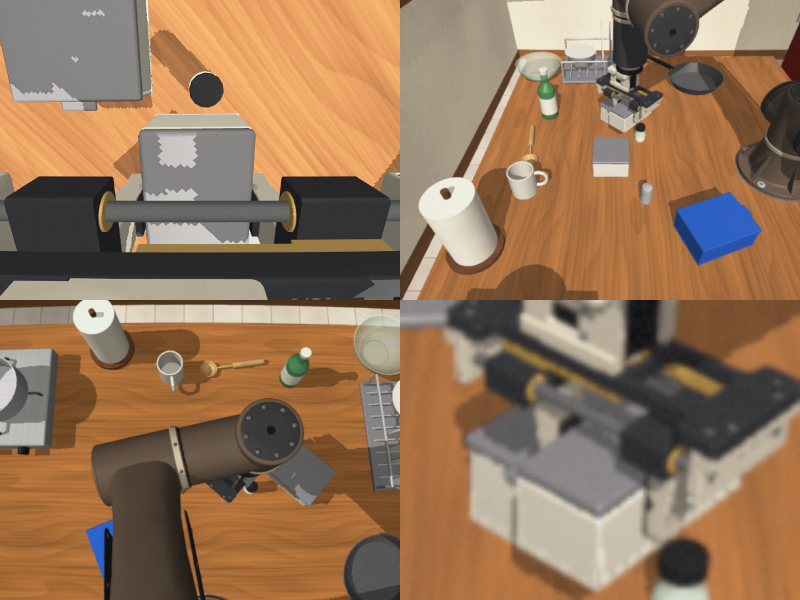

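The wrist view shows the tub firmly held and level. The box's +x lid edge runs (19,163)–(229,155) in full-size pixels, with the tab at (128,167). I measure that edge for the box's current pose.

```bash
python3 - <<'E'
from h import *
W=cv2.imread("pics/w4.png");c=arm.camera_model("wrist");c["pose"]=np.load("w4.npy")
g=cv2.cvtColor(cv2.medianBlur(W,5),cv2.COLOR_BGR2GRAY).astype(float)
hsv=cv2.cvtColor(W,cv2.COLOR_BGR2HSV)
def edge(pts,d,n=12):   # strongest gradient near each sample along d
    out=[]
    for p in pts:
        q=np.array([p+d*k for k in range(-n,n+1)],np.float32)
        v=cv2.remap(cv2.GaussianBlur(W,(5,5),0).astype(np.float32),q[:,0],q[:,1],1).reshape(-1,3)
        e=np.abs(v[2:]-v[:-2]).sum(1); out.append(q[1+e.argmax()])
    return np.array(out)
F=edge([np.array([x,163-(x-19)*.038]) for x in list(range(30,95,8))+list(range(165,220,8))],np.array([0,1.]))
Sd=edge([np.array([216+(y)*.083,y]) for y in range(10,150,12)],np.array([1.,0]))
for n,E in(("+x edge",F),("side",Sd)):
    v=cv2.fitLine(E.astype(np.float32),cv2.DIST_HUBER,0,.01,.01).ravel()
    P=plane(c,np.array([v[2:]-v[:2]*40,v[2:]+v[:2]*40]),.072); d=P[1]-P[0]
    print(n,E.round(0).astype(int).tolist(),P.round(4).tolist(),np.degrees(np.arctan2(d[1],d[0])).round(1))
    globals()[n[0]+"L"]=v if 0 else None
print(plane(c,[[229,155],[19,163]],.072))
E
```

```text
+x edge [[30, 164], [38, 163], [46, 163], [54, 163], [62, 162], [70, 163], [78, 163], [86, 162], [94, 162], [165, 162], [173, 162], [181, 162], [189, 159], [197, 162], [205, 162], [213, 159]] [[0.5503, -0.2311, 0.072], [0.5142, -0.1993, 0.072]] 138.6
side [[219, 10], [219, 22], [220, 34], [221, 46], [222, 58], [223, 70], [224, 82], [224, 94], [225, 106], [226, 118], [227, 130], [228, 142]] [[0.431, -0.2087, 0.072], [0.4585, -0.177, 0.072]] 49.0
[[ 0.46885299 -0.16473164  0.072     ]
 [ 0.56598694 -0.24504811  0.072     ]]
```

```bash
python3 -c "
from h import *
print(moves((.4642,-.2655,.135)))"
```

```text
[ 1.376 -1.126  0.241]
```

>>> {"fn": "arm_command", "kwargs": {"series": [0,0,0,0.2,-0.2,0,0.5,0,0,0,0.5,-0.5,0,0.5,0,0,0,0.85,-0.8,0,0.5,0,0,0,1,-1,0,0.5,0,0,0,1,-1,0,0.5]}}

```text
t: 13.12
eef_pos: [0.4793, -0.2304, 0.1591]
ee_rot: [3.141, -0.0, -2.295]
force: [-0.9, -0.1, -2.3]
width: 0.0617
gripper_force: 25.0
```

```bash
python3 -c "
from h import *
s=arm.get_state();print(s['eef_pos'],s['ee_rot'],moves((.4642,-.2655,.135)))"
```

```text
[ 0.4793316  -0.23036408  0.15907268] [ 3.14117753e+00 -4.46174059e-04 -2.29489888e+00] [ 0.363 -0.12   0.241]
```

Then down to TCP z ≈ 0.115, just above contact (0.1124).

>>> {"fn": "arm_command", "kwargs": {"series": [0,0,0,0.2,-0.07,0,0.5,0,0,0,0.36,-0.12,0.1,0.5,0,0,0,0.36,-0.12,0.25,0.5,0,0,0,0.36,-0.12,0.36,0.5,0,0,0,0.36,-0.12,0.42,0.5,0,0,0,0.36,-0.12,0.45,0.5,0,0,0,0.36,-0.12,0.45,0.5]}}

```text
t: 14.0
eef_pos: [0.4646, -0.2639, 0.1145]
ee_rot: [3.142, -0.0, -2.294]
force: [0.7, 0.1, -2.1]
width: 0.0622
gripper_force: 25.0
```

>>> {"fn": "arm_command", "kwargs": {"series": [0,0,0,0.01,0.01,0.01,0.5,0,0,0,0.01,0.01,0.02,0.5,0,0,0,0.01,0.01,0.03,0.5,0,0,0,0.01,0.01,0.03,0.5]}}

```text
t: 14.5
eef_pos: [0.4631, -0.2642, 0.1123]
ee_rot: [-3.141, 0.0, -2.295]
force: [-2.2, 2.5, 4.7]
width: 0.062
gripper_force: 25.0
```

Contact is made; I release.

>>> {"fn": "arm_command", "kwargs": {"series": [0,0,0,0,0,0,0.75,0,0,0,0,0,0,0.85,0,0,0,0,0,0,1,0,0,0,0,0,0,1]}}

```text
t: 15.0
eef_pos: [0.4631, -0.2641, 0.1115]
ee_rot: [3.142, -0.0, -2.295]
force: [0.2, -0.1, -0.1]
width: 0.086
gripper_force: 0.0
```

>>> {"fn": "arm_command", "kwargs": {"series": [0,0,0,0,0,-0.2,1,0,0,0,0,0,-0.5,1,0,0,0,0,0,-1,1,0,0,0,0,0,-1,1]}}

```text
t: 15.5
eef_pos: [0.4653, -0.2648, 0.2157]
ee_rot: [-3.135, 0.003, -2.294]
force: [-0.2, 0.2, -0.3]
width: 0.0873
gripper_force: 0.0
```

>>> {"fn": "arm_command", "kwargs": {"series": [0,0,0,-0.5,0,-0.2,1,0,0,0,-1,1,-0.2,1,0,0,0,-1,1,-0.2,1,0,0,0,-1,1,-0.2,1]}}

```text
t: 16.0
eef_pos: [0.4533, -0.1207, 0.2315]
ee_rot: [3.141, 0.001, -2.291]
force: [-0.0, -0.9, 0.1]
width: 0.0875
gripper_force: 0.0
```

>>> {"fn": "arm_command", "kwargs": {"series": [0,0,0,-0.5,0.5,0,1,0,0,0,-1,1,0,1,0,0,0,-1,1,0,1,0,0,0,-1,1,0,1]}}

```text
t: 16.5
eef_pos: [0.4458, 0.0187, 0.2313]
ee_rot: [3.141, -0.0, -2.293]
force: [0.3, -0.2, -0.3]
width: 0.0877
gripper_force: 0.0
```

```bash
python3 - <<'E'
from h import *
s=arm.get_state();print(s['t'],s['eef_pos'],s['force'],s['width'])
I=[arm.grab_frame(n) for n in("wrist","side","top")]
for n,i in zip("wst",I): cv2.imwrite(f"pics/{n}5.png",i)
cv2.imwrite("pics/m5.png",np.vstack([np.hstack([cv2.resize(I[0],(400,300)),cv2.resize(I[1][105:225,290:450],(400,300))]),np.hstack([cv2.resize(I[2],(400,300)),cv2.resize(I[2][205:340,400:580],(400,300))])]))
E
```

```text
16.5 [0.44582865 0.01872352 0.2312885 ] [ 0.32316974 -0.23565086 -0.28628419] 0.08772484997409082
```

View pics/m5.png

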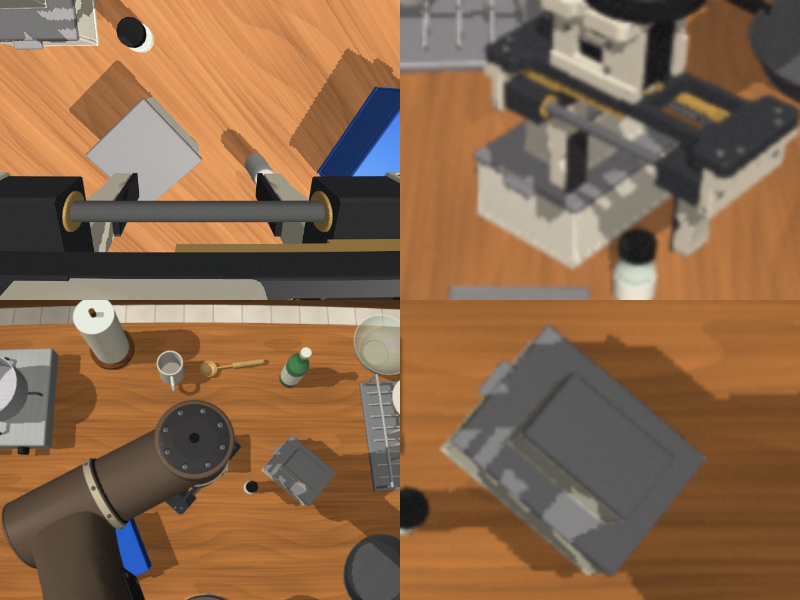

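The tub sits upright and in line on the lid, with the gripper clear. One numeric check before hand-in.

```bash
python3 - <<'E'
from h import *
T=cv2.imread("pics/t5.png");c=arm.camera_model("top")
f=lambda p:np.array([[400+(x-400)/2.222,205+(y-300)/2.222] for x,y in p])
b=plane(c,f([(547,325),(705,458),(608,573),(450,440)]),.072)
t=plane(c,f([(573,375),(673,453),(622,518),(525,435)]),.132)
print(b.round(3).tolist(),t.round(3).tolist(),b.mean(0),t.mean(0),t.mean(0)-b.mean(0))
for q in(b,t): d=q[0]-q[1];print(np.degrees(np.arctan2(d[1],d[0])),np.linalg.norm(q-np.roll(q,-1,0),axis=1).round(3))
E
```

```text
[[0.563, -0.243, 0.072], [0.456, -0.365, 0.072], [0.368, -0.284, 0.072], [0.472, -0.163, 0.072]] [[0.513, -0.246, 0.132], [0.455, -0.319, 0.132], [0.407, -0.278, 0.132], [0.469, -0.208, 0.132]] [ 0.46458953 -0.26385723  0.072     ] [ 0.46091919 -0.26295173  0.132     ] [-0.00367035  0.0009055   0.06      ]
48.83788918328571 [0.162 0.121 0.159 0.122]
51.1330227919593 [0.093 0.063 0.093 0.059]
```

The tub is about 4 mm off centre and 2° off in yaw, well within limits. I hand in.

```bash
python3 -c "
from station import arm
print(arm.job_done())"
```

```text
the job is handed in; nothing more can be done
None
```

Job handed in at about 17 s of the 54 s: both lids were pressed firmly home, and the tub stands upright on the big box's lid, about 4 mm off centre and about 2° off line by the last top view; the verdict was not shown.

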